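# Clip the lid onto the parts tub

## Task

Close the tub of corner keys: lay the loose lid squarely on the tub's mouth and let go of it, then press its two ends down until both end clips have snapped over it and it sits fully home. Leave the masking tape, the pine block and the tin of screws where they are.

Things in the scene. Friction and masses are not known exactly. Their poses are not given: they have to be found in the camera images.
- tub: Open grey plastic parts tub, fixed to the bench: 180 mm long (x) x 110 mm wide (y) x 70 mm high, walls 3 mm. Origin: centre of its underside; z up. A sprung clip 34 mm wide stands outside each end wall (+x and -x); its sloped hook rises 16 mm above the rim and reaches 3 mm in over the mouth. Corner keys (9 mm high) lie on its raised floor.
- tub_mouth (a point): Centre of the tub's mouth at rim height, 70 mm above its underside; axes as the tub's. A lid laid on rests on both hooks' slopes, about 10 mm above home, located by its skirt. Pressing an end down with about 6 to 10 N springs that hook outwards and it snaps back over the plate's edge; the plate then lies on the rim.
- lid_grip (a point): Centre of the grip bar in the middle of the loose white lid (0.1 to 0.17 kg); x along the lid, z up. Bar 50 (x) x 20 (y) mm, 30 mm high on a plate 176 x 108 x 3 mm. Point: 15 mm above the plate's top, 36 mm above the lid's foot. A skirt 18 mm deep below fits the mouth with 1.5 mm to spare at each end, 2.5 mm at the sides, 2.5 mm more at its tapered foot. Either way round fits; home, the point is 18 mm above the rim.
- lid_end_a (a point): Spot to press on the plate's top face near the lid's +x end (round thumb mark 26 mm across), 62 mm from the lid's centre; fully home it is 73 mm above the tub's underside (3 mm above the rim).
- lid_end_b (a point): The same at the lid's -x end, 62 mm from the centre.
- tape_masking: Bystander: roll of tan masking tape, 104 mm across, 25 mm high, on the bench. Origin under its centre.
- pine_block: Bystander: pine packing block, 47 x 98 x 37 mm, on the bench. Origin under its centre.
- screw_tin: Bystander: round grey open tin of screws, 66 mm across, 41 mm high, on the bench. Origin under its centre.

How it is judged:
By the outcome, as a careful person would: the job done as asked, in the order asked, and still so for the second after the job is handed in, with the robot touching nothing.
It also fails if it takes over 48 s, if anything falls off the work surface, if the arm or the gripper's body presses on something with over 40 N, if the wrist force passes 120 N, or if a joint passes its speed limit or range.

## Robot

A 7-joint arm with a two-finger parallel gripper is mounted at the origin on a cart in front of the work surface, level with it; the furniture and walls round the work are solid. World frame = base frame: x ahead of the robot, y to its left, z up, the work surface at z = 0. Lengths are in m, angles in rad, forces in N, time in s.
With the tool pointing down it reaches from about 0.425 to 0.925 m from the base axis. Payload 6.8 kg.
Tool frame: the origin (TCP) lies on the front face of the gripper's body, between the roots of the fingers; the fingertips stand 73 mm ahead of it and the grasp point (between the pads) lies 54 mm ahead of it (bot.finger_overhang is the z of the fingertips in the tool frame, in m); z points along the fingers, y is the line along which they close (so a half turn about z gives the same grasp; the last joint's range is limited). The gripper opens to 85 mm and grips with 20 to 120 N. Pads are 22 mm wide; open, the fingers measure 114 mm over their backs; the gripper's body (76 mm by 85 mm) begins 54 mm behind the grasp point. The pads swing forward as they close: fully open they stand 13 mm farther back than shut.
Start: joints at [-1.377, 0.477, 0.022, 1.555, -0.011, 1.109, -0.083], TCP at [0.201, 0.645, 0.304] pointing down, gripper open.
Joint ranges: [-2.96, 2.96], [-0.34, 2.1], [-1.41, 1.46], [0.24, 2.44], [-1.37, 4.51], [0.17, 1.92], [-2.96, 2.96]. Speed limits (rad/s): [2.39, 2.39, 3.14, 3.14, 3.14, 3.14, 3.14].

## Interface

Orientations are given as a unit quaternion [w, x, y, z].
In Python, from station import bot gives the robot as it stands.
- The arm moves only by the tool servo_tool, never from a script. Its argument "motion" is one flat list of numbers, 7 for each row, row after row: the shift along the tool's x, y, z as a fraction of full scale, then the turn, a rotation vector about the tool's x, y, z as a fraction of full scale, then the closure, from 0 (fully open) to 1 (shut). In form: [tx, ty, tz, ax, ay, az, gripper, tx, ty, tz, ax, ay, az, gripper, ...]. A call has 1 to 5 rows; each row shifts and turns the commanded pose from where the row before left it, along the tool's axes as they then stand; what a row does not reach is not made up. Full scale, the value 1, is 0.02 m for a shift and 0.15 rad for a turn. A row lasts 1/8 s, in which the tool goes at most 62.5 mm and 10.7 degrees, less where a joint would pass 70% of its speed; a pose out of reach is approached as far as the arm can. A call with a number of a shift or a turn outside -1 to 1 is refused whole. A call with a gripper value outside its range is refused whole. The fingers move at their own pace and stop on an object; "grip_force" is the grip in N (left out, the last holds). Time passes only in rows, so rows that do not move let the fingers close. It gives the time, the measured TCP pose, the force, the opening and the grip force at its end, in the units of the state.
- bot.get_obs(): the state, without advancing time (a new reading comes with each control period).
- bot.read_camera(name): name is "scene" or "top" or "wrist"; returns the picture (384x512x3 uint8, red, green, blue); there is no depth.
- bot.get_calibration(name): a dict with "mtx" (3x3 intrinsics, pixels), "rvec" (rotation vector, rad) and "tvec" (3), from world to camera coordinates, as OpenCV has them. Camera axes: x right, y down, z forward; pixel columns grow to the right and rows downward; lengths in m; the calibration is good to about 2 mm. A picture is of the moment at which its call begins: read the wrist's pose just before it. get_calibration takes no time and is no camera call; for the wrist camera it gives the pose at the moment of the call.
- bot.hand_in(): hands the job in; it is judged then, once.
Trained networks look in the newest picture that a camera, given by its name, has taken for a name from the list of things; names that differ only in an ending like _2 or _b are one class to them, and where a whole thing is asked for, a point or a joint stands for the part that bears it (a point fixed in the world has none). Each returns a list of dicts, best first, with "p" (0 to 1); they miss things now and then, are a little off and sometimes report something else, mostly with a low value. They report only what shows in the picture. A call takes as long as a camera call.
- bot.boxes_of(camera, name): "uv" ([column, row] in pixels, amid what is visible of it).
The state is a dict: "t": time; "q": joint angles; "joint_vel": joint speeds; "joint_torque": joint torques, N m; "eef_pos": TCP position; "tool_rot": TCP orientation; "contact_force": force on the tool from outside, world axes, zero at the start; "torque": the same for the moment, N m; "gripper_width": opening from 0.0 (shut) to 1.0 (fully open); "grasp_force": force on a finger pad.
Only numpy, scipy, OpenCV 4.12 (cv2) and the standard library are available. Lean on these libraries where they do the work, as an engineer would, in place of code of your own. Each camera call takes 0.05 s, during which the arm holds its last target. There are 200 camera calls.

## Working session

There is one attempt and no reset: what is moved stays moved. The work goes in short steps, Python scripts to look and compute and a tool call to move; the robot and the scene stay as the last step left them, time stands still between calls to the robot, and variables do not carry over. Pictures are saved under pics/ and viewed, at most 10 in all, crops included, and the job is handed in when it is done.

Besides the shell and the picture viewer there is one more tool, called after "Request:" as name(argument=value, ...) on one line, values as JSON. servo_tool: Moves the arm, as the interface text tells. Shift numbers are shares of 0.02 m and turn numbers shares of 0.15 rad, none past 1 either way. Its arguments: {"type":"object","properties":{"motion":{"type":"array","items":{"type":"number","minimum":-1,"maximum":1}},"grip_force":{"type":"number"}},"required":["motion"]}

```bash
mkdir -p pics; ls
python3 - <<'E'
from station import bot
import cv2,numpy as np
o=bot.get_obs();print(o)
ims=[]
for c in ["scene","top","wrist"]:
    im=bot.read_camera(c);cv2.imwrite(f"pics/{c}0.png",im[:,:,::-1]);ims.append(im)
    k=bot.get_calibration(c);print(c,np.round(k["mtx"],1).tolist(),np.round(np.ravel(k["rvec"]),3),np.round(np.ravel(k["tvec"]),3))
    for n in ["tub","tub_mouth","lid_grip","lid_end_a","tape_masking","pine_block","screw_tin"]:
        print(n,[(np.round(d["uv"],1).tolist(),round(d["p"],2)) for d in bot.boxes_of(c,n)[:3]])
a=np.hstack([ims[0],ims[1]]);cv2.imwrite("pics/a.png",cv2.resize(a,(800,300))[:,:,::-1])
E
```

```text
pics
{'t': 0.0, 'q': array([-1.37711897,  0.47780129,  0.02235884,  1.55643566, -0.01155049,
        1.10931238, -0.08310017]), 'joint_vel': array([-2.36019470e-03,  1.17020256e-03, -1.39032485e-03, -5.84530436e-04,
        6.68497423e-04,  3.64678729e-06, -1.36617417e-03]), 'joint_torque': array([-9.55179858e-04, -5.96449149e+01,  1.60750654e+00, -2.81188291e+01,
        1.24793197e-02,  9.43943218e-03,  1.23641402e-05]), 'eef_pos': array([0.20049049, 0.64405921, 0.30293183]), 'tool_rot': array([-8.79754558e-05,  1.50325562e-01,  9.88636126e-01, -9.10234497e-04]), 'contact_force': array([ 0.36401569,  0.08577845, -0.02982069]), 'torque': array([ 0.00017482, -0.02939805, -0.05798008]), 'grasp_force': 0.0, 'gripper_width': 1.0022196021316665}
scene [[498.2, 0.0, 268.0], [0.0, 498.2, 188.4], [0.0, 0.0, 1.0]] [ 2.234 -0.779  0.307] [-0.451  0.324  1.049]
tub [([332.4, 294.1], 0.84)]
tub_mouth [([334.1, 294.5], 0.58)]
lid_grip [([220.0, 199.7], 0.79)]
lid_end_a [([219.8, 199.2], 0.77)]
tape_masking [([167.8, 159.9], 0.62)]
pine_block [([381.6, 243.4], 0.86)]
screw_tin [([290.2, 167.7], 0.63)]
top [[468.1, 0.0, 258.0], [0.0, 468.1, 186.4], [0.0, 0.0, 1.0]] [ 2.2   -2.164  0.081] [0.022 0.598 1.614]
tub [([351.2, 208.5], 0.62)]
tub_mouth [([352.4, 206.2], 0.68)]
lid_grip [([232.6, 213.1], 0.71)]
lid_end_a [([232.3, 217.2], 0.96)]
tape_masking [([151.8, 211.0], 0.64)]
pine_block [([339.5, 153.4], 0.81)]
screw_tin [([239.9, 148.8], 0.63)]
wrist [[337.9, 0.0, 252.9], [0.0, 337.9, 191.9], [0.0, 0.0, 1.0]] [-2.336 -1.719 -0.248] [-0.674 -0.037  0.379]
tub []
tub_mouth []
lid_grip []
lid_end_a []
tape_masking []
pine_block []
screw_tin []
```

Run:
```python
import cv2,numpy as np
s=cv2.imread("pics/scene0.png")[120:370,120:440];t=cv2.imread("pics/top0.png")[110:280,110:430]
cv2.imwrite("pics/s1.png",cv2.resize(s,None,fx=2.4,fy=2.4,interpolation=2))
cv2.imwrite("pics/t1.png",cv2.resize(t,None,fx=2.5,fy=2.5,interpolation=2))
```

```text
(no output)
```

View pics/s1.png

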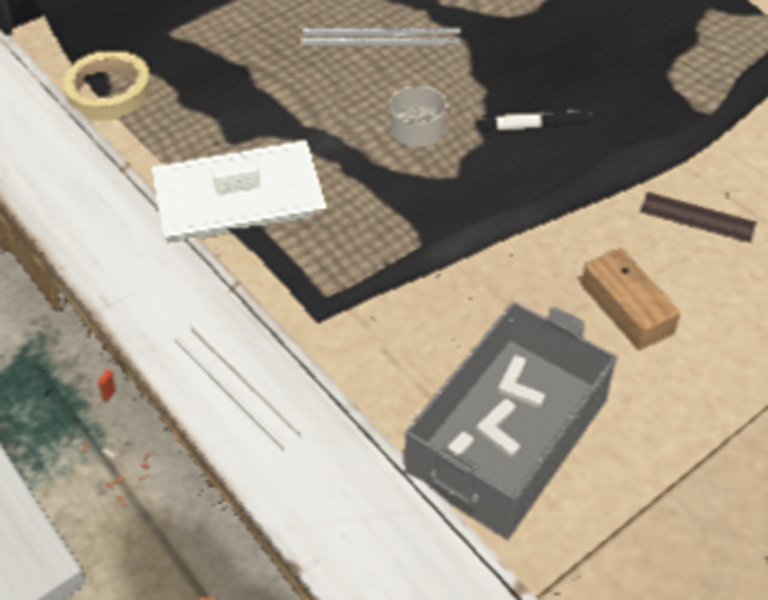

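View pics/t1.png

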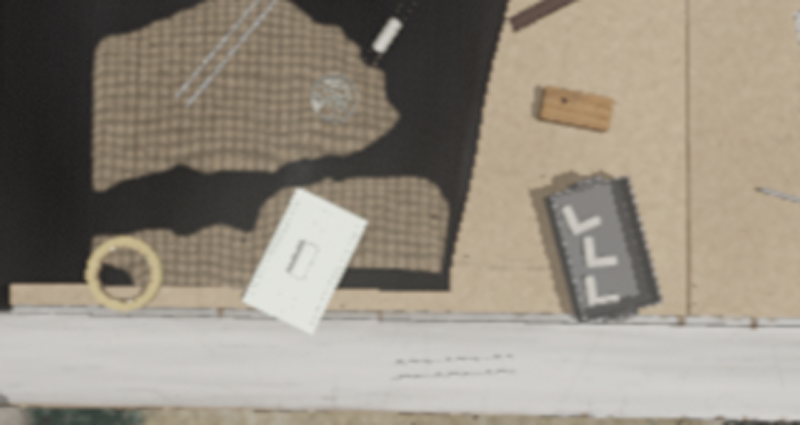

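The scene picture shows the white lid at crop (240,190), the tub at (510,420) with its long axis running away from the front edge, and the bystanders clear of both. The top picture shows the lid at (305,260) and the tub at (603,248), each turned differently. I'll fit rough poses from the corners.

```bash
cat > h.py <<'E'
import cv2,numpy as np
from scipy.optimize import least_squares
from scipy.spatial.transform import Rotation as R
def proj(k,P):
    return cv2.projectPoints(np.asarray(P,float),np.ravel(k["rvec"]).astype(float),np.ravel(k["tvec"]).astype(float),k["mtx"],None)[0][:,0]
def rect(p,L,W):  # p=x,y,z,yaw
    c,s=np.cos(p[3]),np.sin(p[3])
    q=np.array([[L,W],[L,-W],[-L,-W],[-L,W]])/2
    return np.c_[p[0]+c*q[:,0]-s*q[:,1],p[1]+s*q[:,0]+c*q[:,1],np.full(4,p[2])]
def fit(views,L,W,x0):
    # views: list of (calib, 4x2 uv, in rect order)
    f=lambda p:np.ravel([(proj(k,rect(p,L,W))-uv) for k,uv in views])
    f=lambda p:np.concatenate([np.ravel((proj(k,rect(p,L,W))-uv)[~np.isnan(uv[:,0])]) for k,uv in views])
    r=least_squares(f,x0,loss="soft_l1");return r.x,np.round(f(r.x),1)
def tool(o,overshoot=None):
    w,x,y,z=o["tool_rot"];return R.from_quat([x,y,z,w])
E
python3 - <<'E'
from h import *
from station import bot
S=bot.get_calibration("scene");T=bot.get_calibration("top")
s=lambda a:np.array(a,float)/2.4+120
t=lambda a:np.array(a,float)/2.5+110
n=np.nan
# ordered same physical corners: try cyc orders
lid_s=s([(308,142),(326,203),(168,234),(152,170)]);lid_t=t([(300,188),(367,221),(312,333),(243,300)])
tub_s=s([(514,303),(616,355),(n,n),(406,440)]);tub_t=t([(547,198),(629,178),(661,302),(580,320)])
for nm,a,b,L,W,z in [("lid",lid_s,lid_t,.176,.108,.02),("tub",tub_s,tub_t,.18,.11,.07)]:
    best=[]
    for i in range(4):
      for sh in range(2):
       for d in (1,-1):
        bb=np.roll(b,i,0)[::d]
        for y in np.arange(0,3.2,.5):
            p,r=fit([(S,np.roll(a,sh,0)),(T,np.roll(bb,sh,0))],L,W,[.6,.2 if nm=='lid' else -.2,z,y])
            best.append((np.abs(r).sum(),p.round(4).tolist(),r.tolist()))
    print(nm,sorted(best,key=lambda x:x[0])[0])
E
```

```text
lid (np.float64(11.1), [0.5014, 0.1188, 0.019, -0.4319], [-0.9, -0.6, -0.1, 1.5, -1.7, 0.9, 0.2, -1.2, -0.4, -1.0, 0.5, -0.9, 0.6, -0.0, 0.2, -0.4])
tub (np.float64(15.299999999999999), [0.5244, -0.291, 0.0612, 0.2685], [-0.9, 0.3, -0.3, 1.6, -0.8, -2.0, 1.1, -2.2, -0.6, -2.2, 0.7, -0.6, 1.7, 0.3])
```

Request:
servo_tool(motion=[-1,-0.93,0,0,0,0,0,-1,-0.93,0,0,0,0,0,-1,-0.93,0,0,0,0,0,-1,-0.93,0,0,0,0,0,-1,-0.93,0,0,0,0,0])

```text
t: 1.82
eef_pos: [0.269, 0.5251, 0.304]
tool_rot: [0.0, 0.15, 0.989, 0.0]
contact_force: [0.1, -0.3, 0.5]
gripper_width: 0.999
grasp_force: 0.0
```

Request:
servo_tool(motion=[-1,-0.93,0,0,0,0,0,-1,-0.93,0,0,0,0,0,-1,-0.93,0,0,0,0,0,-1,-0.93,0,0,0,0,0,-1,-0.93,0,0,0,0,0])

```text
t: 2.45
eef_pos: [0.3368, 0.4063, 0.304]
tool_rot: [0.0, 0.15, 0.989, 0.0]
contact_force: [-0.6, -0.4, 0.2]
gripper_width: 1.004
grasp_force: 0.0
```

Request:
servo_tool(motion=[-1,-0.93,0,0,0,0,0,-1,-0.93,0,0,0,0,0,-1,-0.93,0,0,0,0,0,-1,-0.93,0,0,0,0,0,-1,-0.93,0,0,0,0,0])

```text
t: 3.08
eef_pos: [0.4046, 0.2878, 0.3041]
tool_rot: [0.0, 0.15, 0.989, 0.0]
contact_force: [0.0, 1.1, -0.9]
gripper_width: 1.002
grasp_force: 0.0
```

```bash
cat >> h.py <<'E'
def go(bot,xyz,xdir):
    "tool-frame delta (units of full scale) to world xyz with tool x at heading xdir, tool down"
    o=bot.get_obs();Rt=tool(o)
    d=Rt.inv().apply(np.array(xyz)-o["eef_pos"])/.02
    Rg=R.from_matrix(np.array([[np.cos(xdir),np.sin(xdir),0],[np.sin(xdir),-np.cos(xdir),0],[0,0,-1]]))
    rv=(Rt.inv()*Rg).as_rotvec()/.15
    print("t",round(o["t"],2),"tcp",o["eef_pos"].round(4),"shift",d.round(2),"turn",rv.round(2),"q",o["q"].round(2),"F",o["contact_force"].round(1),"w",round(o["gripper_width"],3),"gf",round(o["grasp_force"],1))
def cam_in_tool(bot):
    o=bot.get_obs();k=bot.get_calibration("wrist");Rc=R.from_rotvec(np.ravel(k["rvec"]))
    c=-Rc.inv().apply(np.ravel(k["tvec"]));Rt=tool(o)
    print("cam world",c.round(3),"cam in tool",Rt.inv().apply(c-o["eef_pos"]).round(3),"view dir tool",Rt.inv().apply(Rc.inv().apply([0,0,1])).round(3))
E
python3 - <<'E'
from h import *
from station import bot
go(bot,[.501,.119,.3],2.71);cam_in_tool(bot)
E
```

```text
t 3.08 tcp [0.4046 0.2878 0.3041] shift [-7.11 -6.62  0.2 ] turn [0.   0.   0.86] q [-0.9   0.18  0.17  1.98 -0.04  0.98  0.56] F [ 0.   1.1 -0.9] w 1.002 gf 0.0
cam world [0.335 0.308 0.374] cam in tool [ 0.072 -0.001 -0.07 ] view dir tool [-0.283 -0.     0.959]
```

Request:
servo_tool(motion=[-1,-1,0,0,0,0,0,-1,-1,0,0,0,0,0,-1,-1,0,0,0,0.4,0,-1,-1,0,0,0,0.46,0,0,0,0,0,0,0,0])

```text
t: 3.7
eef_pos: [0.4563, 0.1852, 0.304]
tool_rot: [0.0, 0.217, 0.976, -0.0]
contact_force: [-0.1, 0.6, -0.9]
gripper_width: 0.998
grasp_force: 0.0
```

Run:
```python
from h import *
from station import bot
import pickle
k=bot.get_calibration("wrist");im=bot.read_camera("wrist");cv2.imwrite("pics/w1.png",im[:,:,::-1]);pickle.dump(k,open("k1.pkl","wb"))
go(bot,[.501,.119,.25],2.71)
print(proj(k,rect([.501,.119,.019,-.432],.176,.108)).round(0).tolist(), proj(k,[[.501,.119,.05]]).round(0))
```

```text
t 3.75 tcp [0.4557 0.1868 0.3039] shift [-3.48 -2.12  2.7 ] turn [ 0.   -0.   -0.02] q [-0.75  0.17  0.27  2.   -0.06  0.98  0.68] F [-0.2  0.7 -0.6] w 1.0 gf 0.0
[[266.0, 290.0], [175.0, 291.0], [164.0, 144.0], [266.0, 144.0]] [[215. 233.]]
```

View pics/w1.png

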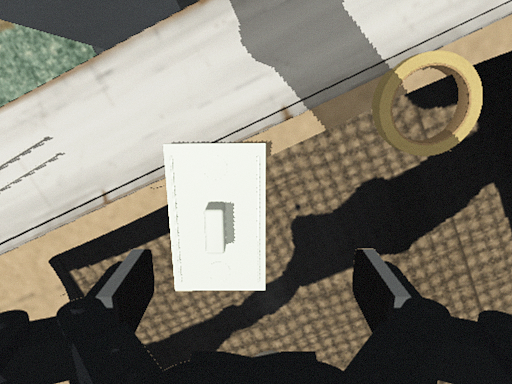

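The wrist picture shows the lid with corners at (267,142), (163,143), (175,291) and (265,291), which agrees with the rough fit to 1-2 px. The bar is at (215,228).

Request:
servo_tool(motion=[-1,-0.6,0.4,0,0,0,0,-1,-0.6,0.4,0,0,0,0,-1,-0.6,0.4,0,0,0,0,-0.5,-0.3,0.3,0,0,0,0,0,0,0,0,0,0,0])

```text
t: 4.38
eef_pos: [0.5011, 0.1206, 0.2734]
tool_rot: [-0.0, 0.214, 0.977, -0.0]
contact_force: [-0.4, 1.0, -1.0]
gripper_width: 1.0
grasp_force: 0.0
```

```bash
cat >> h.py <<'E'
def lidcorners(im,k,p0):
    "refine predicted plate corners: fit lines to the white blob's edges"
    g=im.min(2);pr=proj(k,rect(p0,.176,.108)).astype(np.float32)
    m=(g>185).astype(np.uint8)
    M=np.zeros_like(m);c=pr.mean(0);cv2.fillConvexPoly(M,(c+(pr-c)*1.12).astype(np.int32),1)
    m=cv2.morphologyEx(m*M,cv2.MORPH_OPEN,np.ones((3,3)))
    cn=max(cv2.findContours(m,0,2)[0],key=cv2.contourArea)
    h=cv2.convexHull(cn)[:,0].astype(float);P=cn[:,0].astype(float);L=[]
    for i in range(4):
        a,b=pr[i],pr[(i+1)%4];u=(b-a)/np.linalg.norm(b-a);n=np.array([-u[1],u[0]])
        s=(P-a)@u;d=(P-a)@n;q=P[(abs(d)<6)&(s>6)&(s<np.linalg.norm(b-a)-6)]
        vx,vy,x,y=cv2.fitLine(q.astype(np.float32),cv2.DIST_HUBER,0,.01,.01).ravel();L.append(np.cross([x,y,1],[x+vx,y+vy,1]))
    out=[]
    for i in range(4):
        w=np.cross(L[i-1],L[i]);out.append(w[:2]/w[2])
    return np.array(out)
E
python3 - <<'E'
from h import *
from station import bot
import pickle
k=bot.get_calibration("wrist");im=bot.read_camera("wrist");cv2.imwrite("pics/w2.png",im[:,:,::-1])
k1=pickle.load(open("k1.pkl","rb"));im1=cv2.imread("pics/w1.png")[:,:,::-1]
p0=[.501,.119,.02,-.432]
c1=lidcorners(im1,k1,p0);c2=lidcorners(im,k,p0);print(c1.round(1).tolist(),c2.round(1).tolist())
p,r=fit([(k1,c1),(k,c2)],.176,.108,p0);print(p.round(4),r)
go(bot,[p[0],p[1],.036+.054],p[3]+np.pi)
E
```

```text
[[264.1, 289.5], [175.2, 289.5], [161.6, 140.6], [265.1, 142.9]] [[302.5, 249.5], [202.1, 249.5], [189.8, 62.9], [310.5, 78.5]]
[ 0.4987  0.1183  0.0192 -0.4318] [ 0.1 -0.3 -1.2  0.1  0.3  2.1 -0.4 -0.8  0.2 -0.  -1.9 -0.1  1.9  9.6
  0.3 -5.9]
t 4.42 tcp [0.501  0.1213 0.2737] shift [ 0.04 -0.19  9.19] turn [-0.   -0.    0.01] q [-0.63  0.25  0.32  1.98 -0.1   0.92  0.88] F [-0.6 -0.   0.4] w 1.001 gf 0.0
```

Run:
```python
from h import *
from station import bot
import pickle
k1=pickle.load(open("k1.pkl","rb"));k=bot.get_calibration("wrist")
c1=np.array([[264.6, 290.2], [175., 290.2], [162.5, 142.2], [266, 142.5]]);c2=np.array([[302.5, 250], [202.1, 250], [np.nan]*2,[np.nan]*2])
p,r=fit([(k1,c1),(k,c2)],.176,.108,[.5,.119,.02,-.432]);print(p.round(4),r)
im=cv2.imread("pics/w2.png");x,y=proj(k,[[p[0],p[1],.03]])[0].astype(int);print(x,y,proj(k,rect([p[0],p[1],.051,p[3]],.05,.02)).round(1).tolist())
cv2.imwrite("pics/w2c.png",cv2.resize(im[50:270,160:340],None,fx=2.5,fy=2.5,interpolation=2))
```

```text
[ 0.4992  0.1193  0.02   -0.4324] [ 0.5 -0.5 -0.3 -0.1  0.3  0.6 -0.1 -0.2  0.5  0.2 -1.7 -0. ]
251 170 [[262.6, 202.4], [240.7, 202.3], [240.2, 147.7], [263.2, 147.8]]
```

View pics/w2c.png

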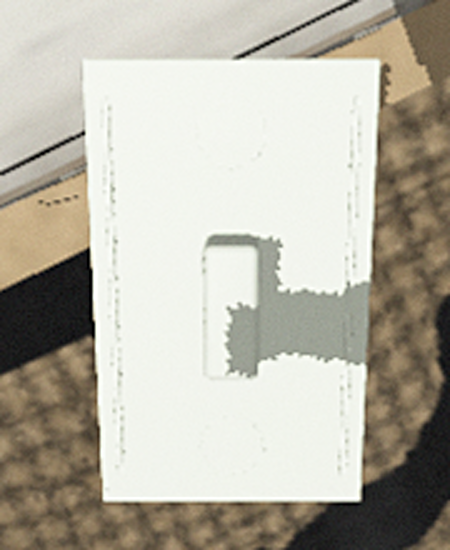

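The crop shows the plate's top corners at px (193,74), (312,74), (202,250) and (304,250), and the bar top spanning columns 242-264 and rows 149-201, about 1 px from the prediction. The TCP will stop at z = 0.098 so the fingertips clear the plate.

Run:
```python
from h import *
from station import bot
import pickle
k1=pickle.load(open("k1.pkl","rb"));k=bot.get_calibration("wrist")
c1=np.array([[264.6, 290.5], [175., 290.5], [162.7, 142.6], [266, 142.3]]);c2=np.array([[304.4,250],[201.6,250.3],[193.2,73.6],[312.4,73.6]])
p,r=fit([(k1,c1),(k,c2)],.176,.108,[.5,.119,.02,-.432]);print(p.round(4),r)
b=np.array([[263.6,201.2],[241.6,201.2],[242.4,148.8],[263.6,148.8]])
pb,r=fit([(k,b)],.05,.02,[.5,.119,.05,-.432]);print(pb.round(4),r)
go(bot,[p[0],p[1],.098],p[3]+np.pi)
```

```text
[ 0.4996  0.1198  0.0204 -0.431 ] [ 1.1 -0.5  0.3 -0.   0.6  0.6  0.4  0.2 -0.6  0.5 -0.5  0.1 -0.5 -0.4
 -0.3 -0.3]
[ 0.5023  0.119   0.0386 -0.4367] [-0.4  0.1  0.5 -0.1 -0.4 -0.1  0.4  0.1]
t 4.42 tcp [0.501  0.1213 0.2737] shift [ 0.02 -0.1   8.79] turn [-0. -0.  0.] q [-0.63  0.25  0.32  1.98 -0.1   0.92  0.88] F [-0.6 -0.   0.4] w 1.001 gf 0.0
```

Request:
servo_tool(motion=[0,-0.1,1,0,0,0,0,0,0,1,0,0,0,0,0,0,1,0,0,0,0,0,0,1,0,0,0,0,0,0,1,0,0,0,0.3], grip_force=40)

```text
t: 5.05
eef_pos: [0.5002, 0.1205, 0.1737]
tool_rot: [0.0, 0.213, 0.977, 0.001]
contact_force: [1.3, -0.6, -0.2]
gripper_width: 0.82
grasp_force: 0.0
```

Request:
servo_tool(motion=[0,0,1,0,0,0,0.4,0,0,1,0,0,0,0.4,0,0,1,0,0,0,0.4,0,0,0.75,0,0,0,0.4,0,0,0,0,0,0,0.4])

```text
t: 5.68
eef_pos: [0.4997, 0.1194, 0.0982]
tool_rot: [-0.001, 0.213, 0.977, -0.0]
contact_force: [0.4, 0.7, 0.4]
gripper_width: 0.599
grasp_force: 0.0
```

Request:
servo_tool(motion=[0,0,0,0,0,0,1,0,0,0,0,0,0,1,0,0,0,0,0,0,1,0,0,0,0,0,0,1,0,0,0,0,0,0,1])

```text
t: 6.3
eef_pos: [0.5009, 0.119, 0.0997]
tool_rot: [0.0, 0.214, 0.977, 0.0]
contact_force: [-0.7, -0.3, 7.1]
gripper_width: 0.222
grasp_force: 39.8
```

Request:
servo_tool(motion=[0,0,-0.5,0,0,0,1,0,0,-1,0,0,0,1,0,0,-1,0,0,0,1,0,0,-1,0,0,0,1,0,0,-1,0,0,0,1], grip_force=60)

```text
t: 6.92
eef_pos: [0.5002, 0.1187, 0.1899]
tool_rot: [-0.0, 0.214, 0.977, -0.0]
contact_force: [0.1, 0.6, -1.5]
gripper_width: 0.22
grasp_force: 59.4
```

Request:
servo_tool(motion=[0,0,-1,0,0,-0.9,1,0,0,-1,0,0,-0.9,1,0,0,-1,0,0,-0.9,1,0,0,-1,0,0,-0.9,1,0,0,-1,0,0,-1,1])

```text
t: 7.55
eef_pos: [0.5, 0.1185, 0.2899]
tool_rot: [-0.0, -0.131, 0.991, -0.0]
contact_force: [-0.1, 0.7, -0.9]
gripper_width: 0.221
grasp_force: 59.4
```

Run:
```python
from h import *
from station import bot
go(bot,[.474,-.108,.38],.2685+np.pi)
```

```text
t 7.55 tcp [0.5    0.1185 0.2899] shift [  4.21 -10.59  -4.5 ] turn [-0.   -0.   -0.03] q [-0.51  0.23  0.18  1.96 -0.05  0.96  1.53] F [-0.1  0.7 -0.9] w 0.221 gf 59.4
```

Request:
servo_tool(motion=[0.42,-1,-0.45,0,0,0,1,0.42,-1,-0.45,0,0,0,1,0.42,-1,-0.45,0,0,0,1,0.42,-1,-0.45,0,0,0,1,0.42,-1,-0.45,0,0,0,1])

```text
t: 8.18
eef_pos: [0.4844, 0.0088, 0.3338]
tool_rot: [-0.001, -0.127, 0.992, -0.0]
contact_force: [0.2, 1.0, -0.7]
gripper_width: 0.22
grasp_force: 59.4
```

Request:
servo_tool(motion=[0.42,-1,-0.45,0,0,0,1,0.42,-1,-0.45,0,0,0,1,0.42,-1,-0.45,0,0,0,1,0.42,-1,-0.45,0,0,0,1,0.4,-1,-0.45,0,0,0,1])

```text
t: 8.8
eef_pos: [0.4694, -0.0983, 0.3787]
tool_rot: [-0.001, -0.127, 0.992, 0.0]
contact_force: [0.3, -0.0, -2.1]
gripper_width: 0.222
grasp_force: 59.4
```

Request:
servo_tool(motion=[0,-0.5,0,0,0,0,1,0,0,0,0,0,0,1])

```text
t: 9.05
eef_pos: [0.473, -0.1064, 0.3783]
tool_rot: [-0.0, -0.128, 0.992, 0.0]
contact_force: [0.3, 0.5, -1.7]
gripper_width: 0.219
grasp_force: 59.4
```

Run:
```python
from h import *
from station import bot
import pickle
k=bot.get_calibration("wrist");im=bot.read_camera("wrist");cv2.imwrite("pics/w3.png",im[:,:,::-1]);pickle.dump(k,open("k3.pkl","wb"))
go(bot,[.524,-.291,.28],.2685+np.pi)
print(proj(k,rect([.5244,-.291,.07,.2685],.18,.11)).round(0).tolist())
cv2.imwrite("pics/w3v.png",cv2.resize(im,(800,600),interpolation=2)[:,:,::-1])
```

```text
t 9.1 tcp [ 0.4731 -0.1055  0.3782] shift [-0.1  -9.62  4.9 ] turn [ 0.   -0.01 -0.07] q [-0.24  0.08  0.36  1.92 -0.03  1.15  1.96] F [-0.3  0.1 -1.8] w 0.223 gf 59.4
[[142.0, 234.0], [51.0, 235.0], [21.0, 79.0], [124.0, 78.0]]
```

View pics/w3v.png

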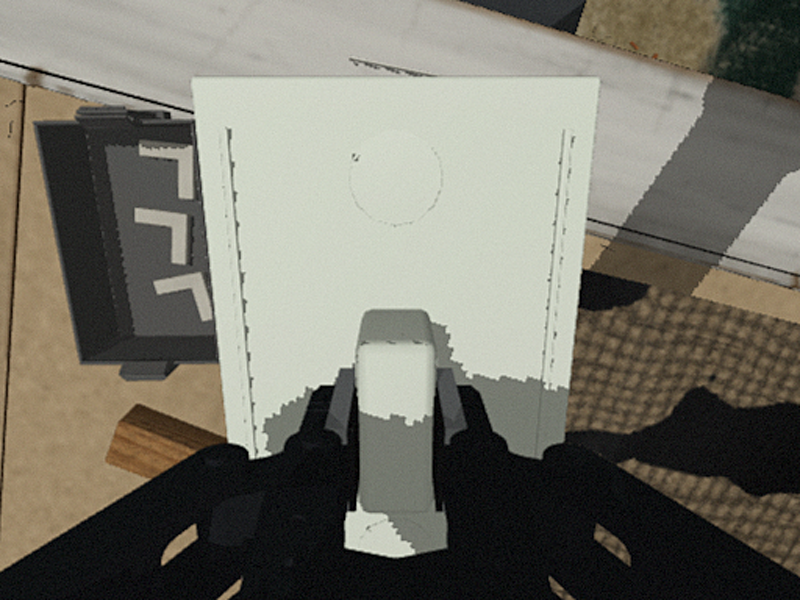

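Left of the held lid, the tub shows its rim's far-left corner at about px (23,78) and near-left corner at (53,232). The clips are at (65,73) and (94,237). A zoom will give precise corners.

Run:
```python
import cv2
im=cv2.imread("pics/w3.png")[62:247,10:150];cv2.imwrite("pics/w3z.png",cv2.resize(im,None,fx=3.2,fy=3.2,interpolation=2))
```

```text
(no output)
```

View pics/w3z.png

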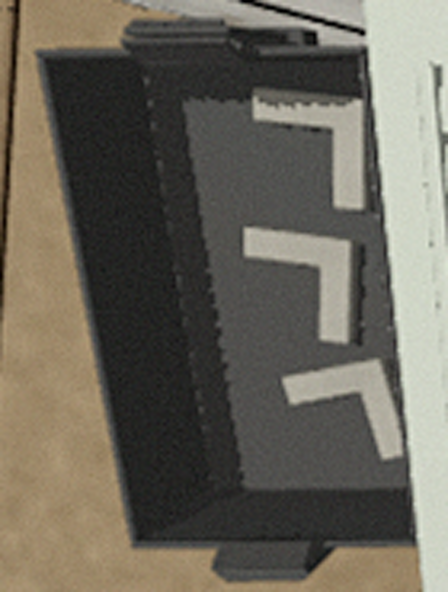

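The zoom puts the rim corners at px (21.5,77.3) far left, (51.5,232.3) near left and about (122.8,76) far right.

Run:
```python
from h import *
from station import bot
import pickle
S=bot.get_calibration("scene");T=bot.get_calibration("top")
k=pickle.load(open("k3.pkl","rb"));n=np.nan
c=np.array([[n,n],[51.5,232.3],[21.5,77.3],[122.8,76.]])
s=np.array([(514,303),(616,355),(n,n),(406,440)])/2.4+119.7;t=np.array([(547,198),(629,178),(661,302),(580,320)])/2.5+109.7
p,r=fit([(k,c)],.18,.11,[.524,-.29,.07,.27]);print("free z",p.round(4),r)
f=lambda q:np.ravel((proj(k,rect([q[0],q[1],.07,q[2]],.18,.11))-c)[1:])
q=least_squares(f,[.524,-.29,.27]).x;print("z=.07",q.round(4),f(q).round(1))
P=[q[0],q[1],.07,q[2]]
print(proj(S,rect(P,.18,.11)).round(1).tolist(),s.round(1).tolist());print(proj(T,rect(P,.18,.11)).round(1).tolist(),t.round(1).tolist())
# held lid far plate corners in tool frame
im=cv2.imread("pics/w3.png")
o=bot.get_obs();Rt=tool(o)
d=np.array([[193,76],[600,77]])/1.5625-.2
K=k["mtx"];Rc=R.from_rotvec(np.ravel(k["rvec"]));cam=-Rc.inv().apply(np.ravel(k["tvec"]))
for u in d:
    ray=Rc.inv().apply(np.linalg.inv(K)@[*u,1]);zp=o["eef_pos"][2]-.0790
    X=cam+ray*(zp-cam[2])/ray[2];print("lid far corner in tool",Rt.inv().apply(X-o["eef_pos"]).round(4))
go(bot,[q[0],q[1],.28],q[2]+np.pi)
```

```text
free z [ 0.5232 -0.2944  0.0642  0.2702] [ 0.  -0.2 -0.3  0.2  0.3  0. ]
z=.07 [ 0.5221 -0.2915  0.2693] [-0.3  1.4 -1.  -0.4  1.2 -0.5]
[[332.9, 244.8], [376.3, 267.7], [333.4, 327.7], [287.7, 299.7]] [[333.9, 246.0], [376.4, 267.6], [nan, nan], [288.9, 303.0]]
[[330.4, 187.5], [361.7, 179.4], [375.9, 230.9], [344.4, 239.1]] [[328.5, 188.9], [361.3, 180.9], [374.1, 230.5], [341.7, 237.7]]
lid far corner in tool [ 0.0904 -0.055   0.0791]
lid far corner in tool [0.09   0.0517 0.0791]
t 9.1 tcp [ 0.4731 -0.1055  0.3782] shift [-0.   -9.62  4.9 ] turn [ 0.   -0.01 -0.07] q [-0.24  0.08  0.36  1.92 -0.03  1.15  1.96] F [-0.3  0.1 -1.8] w 0.223 gf 59.4
```

Request:
servo_tool(motion=[0,-1,0,0,0,0,1,0,-1,0,0,0,0,1,0,-1,0,0,0,0,1,0,-1,0,0,0,0,1,0,-1,0,0,0,0,1])

```text
t: 9.72
eef_pos: [0.4994, -0.2016, 0.3782]
tool_rot: [-0.001, -0.13, 0.992, 0.0]
contact_force: [0.2, -0.0, -0.9]
gripper_width: 0.219
grasp_force: 59.4
```

Request:
servo_tool(motion=[0,-1,0,0,0,0,1,0,-1,0,0,0,0,1,0,-1,0,0,0,0,1,0,-1,0,0,0,0,1,0,-1,0,0,0,0,1])

```text
t: 10.35
eef_pos: [0.5253, -0.2984, 0.3781]
tool_rot: [-0.0, -0.13, 0.992, 0.001]
contact_force: [0.0, -0.3, -1.2]
gripper_width: 0.222
grasp_force: 59.4
```

Request:
servo_tool(motion=[0,-1,0,0,0,0,1,0,-1,0,0,0,0,1,0,-1,0,0,0,0,1,0,-1,0,0,0,0,1,0,-1,0,0,0,0,1])

```text
t: 10.98
eef_pos: [0.5507, -0.3969, 0.3788]
tool_rot: [-0.0, -0.129, 0.992, 0.0]
contact_force: [0.4, 0.3, -1.8]
gripper_width: 0.224
grasp_force: 59.4
```

Request:
servo_tool(motion=[0,-1,0,0,0,0,1,0,-1,0,0,0,0,1,0,-1,0,0,0,0,1,0,-1,0,0,0,0,1,0,0,0,0,0,0,1])

```text
t: 11.6
eef_pos: [0.5703, -0.475, 0.3782]
tool_rot: [-0.001, -0.128, 0.992, -0.0]
contact_force: [0.1, -0.7, -1.1]
gripper_width: 0.224
grasp_force: 59.5
```

Run:
```python
from h import *
from station import bot
import pickle
k=bot.get_calibration("wrist");im=bot.read_camera("wrist");cv2.imwrite("pics/w4.png",im[:,:,::-1]);pickle.dump(k,open("k4.pkl","wb"))
go(bot,[.522,-.2915,.28],.2693+np.pi)
print(proj(k,rect([.5221,-.2915,.07,.2693],.18,.11)).round(0).tolist())
cv2.imwrite("pics/w4z.png",cv2.resize(im[60:245,362:512],None,fx=3.2,fy=3.2,interpolation=2)[:,:,::-1])
```

```text
t 11.65 tcp [ 0.5706 -0.4738  0.3783] shift [0.02 9.43 4.92] turn [ 0.   -0.   -0.07] q [ 0.31  0.58  0.49  1.3  -0.27  1.32  2.63] F [ 0.6  0.8 -1.2] w 0.219 gf 59.5
[[457.0, 232.0], [366.0, 233.0], [380.0, 76.0], [484.0, 75.0]]
```

View pics/w4z.png

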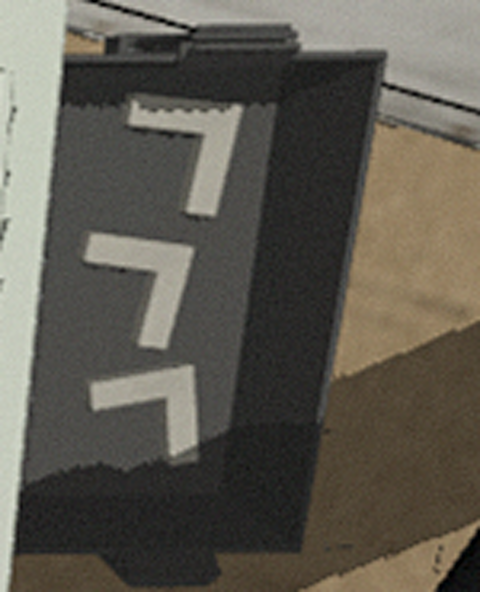

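The zoom from the other side shows the far-right rim corner at px (482.3,76.0) and the near-right one at (456.4,231.9), within 2 px of the prediction.

Run:
```python
from h import *
from station import bot
import pickle
k=pickle.load(open("k3.pkl","rb"));k4=pickle.load(open("k4.pkl","rb"));n=np.nan
c=np.array([[n,n],[51.5,232.3],[21.5,77.3],[122.8,76.]]);c4=np.array([[456.4,231.9],[n,n],[n,n],[482.3,76]])
p,r=fit([(k,c),(k4,c4)],.18,.11,[.524,-.29,.07,.27]);print(p.round(4),r)
h=p[3]+np.pi;ux=np.array([np.cos(h),np.sin(h)]);uy=np.array([np.sin(h),-np.cos(h)])
g=p[:2]-.0022*ux+.0008*uy;print("TCP goal",g)
go(bot,[*g,.27],h)
```

```text
[ 0.5225 -0.2919  0.0684  0.2702] [ 0.2  1.1 -0.5 -0.   1.2 -0.2 -0.6  0.1 -0.  -0.5]
TCP goal [ 0.52442815 -0.29057565]
t 11.65 tcp [ 0.5706 -0.4738  0.3783] shift [-0.11  9.44  5.42] turn [ 0.   -0.   -0.08] q [ 0.31  0.58  0.49  1.3  -0.27  1.32  2.63] F [ 0.6  0.8 -1.2] w 0.219 gf 59.5
```

Request:
servo_tool(motion=[0,1,0.3,0,0,0,1,0,1,0.3,0,0,0,1,0,1,0.3,0,0,0,1,0,1,0.3,0,0,0,1,0,1,0.3,0,0,0,1])

```text
t: 12.28
eef_pos: [0.5452, -0.3747, 0.3489]
tool_rot: [0.0, -0.13, 0.992, 0.0]
contact_force: [0.7, -0.1, -2.4]
gripper_width: 0.22
grasp_force: 59.5
```

Request:
servo_tool(motion=[0,1,0.4,0,0,0,1,0,1,0.5,0,0,0,1,0,1,0.6,0,0,0,1,0,1,1,0,0,-0.08,1,-0.1,0.4,1,0,0,0,1])

```text
t: 12.9
eef_pos: [0.5245, -0.2886, 0.2788]
tool_rot: [0.001, -0.136, 0.991, 0.001]
contact_force: [0.4, -0.8, -1.9]
gripper_width: 0.224
grasp_force: 59.5
```

Request:
servo_tool(motion=[0,0,1,0,0,0,1,0,0,1,0,0,0,1,0,0,1,0,0,0,1,0,0,0.5,0,0,0,1,0,0,0,0,0,0,1])

```text
t: 13.52
eef_pos: [0.5244, -0.2902, 0.2086]
tool_rot: [-0.0, -0.135, 0.991, 0.0]
contact_force: [0.6, 0.1, -1.8]
gripper_width: 0.22
grasp_force: 59.5
```

Run:
```python
from h import *
from station import bot
go(bot,[.5244,-.2906,.172],.2702+np.pi)
```

```text
t 13.53 tcp [ 0.5244 -0.2902  0.2086] shift [ 0.   -0.02  1.83] turn [ 0.01 -0.    0.01] q [ 0.08  0.49  0.43  1.85 -0.26  0.86  2.48] F [ 0.6  0.1 -1.8] w 0.22 gf 59.5
```

Everything lines up, so I'll lower gently and watch the force.

Request:
servo_tool(motion=[0,0,0.6,0,0,0,1,0,0,0.5,0,0,0,1,0,0,0.4,0,0,0,1,0,0,0.25,0,0,0,1,0,0,0,0,0,0,1])

```text
t: 14.15
eef_pos: [0.5243, -0.2906, 0.1734]
tool_rot: [-0.0, -0.135, 0.991, 0.0]
contact_force: [0.9, 0.9, -1.5]
gripper_width: 0.222
grasp_force: 59.5
```

Request:
servo_tool(motion=[0,0,0.2,0,0,0,1,0,0,0.2,0,0,0,1,0,0,0,0,0,0,1])

```text
t: 14.52
eef_pos: [0.5243, -0.2905, 0.1655]
tool_rot: [-0.0, -0.135, 0.991, 0.0]
contact_force: [0.4, 0.0, -1.3]
gripper_width: 0.22
grasp_force: 59.5
```

Request:
servo_tool(motion=[0,0,0.1,0,0,0,1,0,0,0.1,0,0,0,1,0,0,0,0,0,0,1])

```text
t: 14.9
eef_pos: [0.5246, -0.291, 0.1622]
tool_rot: [0.0, -0.135, 0.991, -0.0]
contact_force: [-1.0, -1.6, 1.6]
gripper_width: 0.228
grasp_force: 60.0
```

Request:
servo_tool(motion=[0,0,0,0,0,0,0.5,0,0,0,0,0,0,0.5,0,0,0,0,0,0,0.5,0,0,0,0,0,0,0.5,0,0,-0.5,0,0,0,0.5])

```text
t: 15.52
eef_pos: [0.524, -0.2904, 0.1716]
tool_rot: [-0.001, -0.135, 0.991, 0.0]
contact_force: [0.7, -0.7, 0.7]
gripper_width: 0.502
grasp_force: 0.0
```

Request:
servo_tool(motion=[0,0,-1,0,0,0,0.5,0,0,-1,0,0,0,1,0,0,-1,0,0,0,1,0,0,-1,0,0,0,1,0,0,-0.5,0,0,0,1])

```text
t: 16.15
eef_pos: [0.525, -0.2911, 0.2644]
tool_rot: [0.001, -0.135, 0.991, -0.001]
contact_force: [-0.5, -0.9, -0.5]
gripper_width: 0.001
grasp_force: 0.0
```

Run:
```python
from h import *
from station import bot
import pickle
k=bot.get_calibration("wrist");im=bot.read_camera("wrist");cv2.imwrite("pics/w5.png",im[:,:,::-1]);pickle.dump(k,open("k5.pkl","wb"))
go(bot,[.5225,-.2919,.28],.2702+np.pi)
print(proj(k,rect([.5225,-.2919,.083,.2702],.176,.108)).round(0).tolist())
s=bot.read_camera("scene");a=cv2.resize(s[230:350,265:405],(525,450),interpolation=2);b=cv2.resize(im[:,90:],None,fx=.6,fy=.6) 
c=np.zeros((450,525+b.shape[1],3),np.uint8);c[:,:525]=a;c[:b.shape[0],525:]=b
cv2.imwrite("pics/w5v.png",c[:,:,::-1]);print(c.shape)
```

```text
t 16.2 tcp [ 0.5253 -0.2913  0.265 ] shift [ 0.14  0.01 -0.75] turn [-0.02  0.02  0.  ] q [ 0.06  0.42  0.46  1.81 -0.22  0.96  2.45] F [-0.   0.5  1.3] w 0.001 gf 0.0
[[318.0, 287.0], [191.0, 286.0], [178.0, 65.0], [332.0, 65.0]]
(450, 778, 3)
```

View pics/w5v.png

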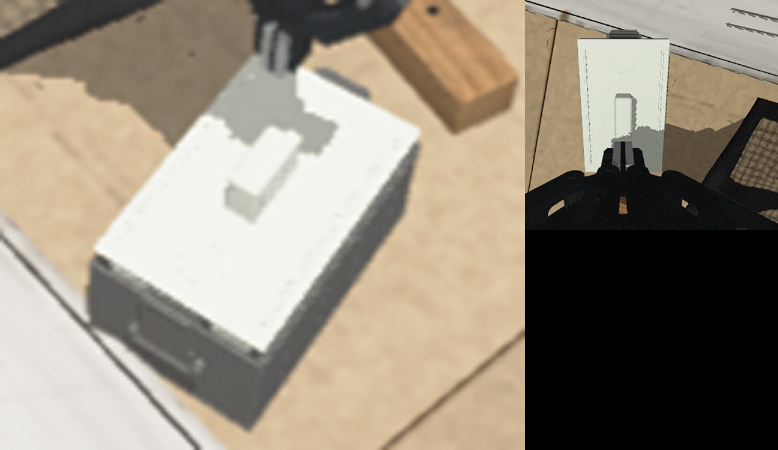

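The lid sits square on the mouth with both hooks still outside it (scene crop centre (255,200)). Next I'll press the tool +x end with the gripper shut.

Request:
servo_tool(motion=[1,0,0,0,0,0,1,1,0,0.8,0,0,0,1,1,0,1,0,0,0,1,0.24,0,1,0,0,0,1,0,0,1,0,0,0,1])

```text
t: 16.88
eef_pos: [0.4594, -0.3086, 0.1847]
tool_rot: [-0.001, -0.134, 0.991, 0.0]
contact_force: [-0.8, 0.3, 0.0]
gripper_width: -0.001
grasp_force: 0.0
```

Request:
servo_tool(motion=[0,0,0.8,0,0,0,1,0,0,0.4,0,0,0,1,0,0,0.2,0,0,0,1,0,0,0,0,0,0,1])

```text
t: 17.38
eef_pos: [0.4621, -0.3081, 0.158]
tool_rot: [0.0, -0.135, 0.991, -0.0]
contact_force: [-0.5, 0.1, -0.4]
gripper_width: -0.0
grasp_force: 0.0
```

Request:
servo_tool(motion=[0,0,0.2,0,0,0,1,0,0,0.15,0,0,0,1,0,0,0,0,0,0,1])

```text
t: 17.75
eef_pos: [0.4622, -0.3079, 0.1509]
tool_rot: [0.0, -0.135, 0.991, -0.0]
contact_force: [0.6, -0.8, 0.4]
gripper_width: 0.001
grasp_force: 0.3
```

Request:
servo_tool(motion=[0,0,0.15,0,0,0,1,0,0,0.1,0,0,0,1,0,0,0,0,0,0,1])

```text
t: 18.12
eef_pos: [0.462, -0.3082, 0.1468]
tool_rot: [0.0, -0.135, 0.991, 0.0]
contact_force: [-2.6, 2.6, 12.6]
gripper_width: -0.001
grasp_force: 6.5
```

Request:
servo_tool(motion=[0,0,0.1,0,0,0,1,0,0,0,0,0,0,1])

```text
t: 18.38
eef_pos: [0.4621, -0.3083, 0.1463]
tool_rot: [0.001, -0.135, 0.991, 0.001]
contact_force: [-7.9, 6.1, 27.8]
gripper_width: -0.003
grasp_force: 14.4
```

Request:
servo_tool(motion=[0,0,0.1,0,0,0,1,0,0,0,0,0,0,1])

```text
t: 18.62
eef_pos: [0.4621, -0.3084, 0.1458]
tool_rot: [0.001, -0.135, 0.991, 0.001]
contact_force: [-11.6, 9.0, 45.6]
gripper_width: 0.002
grasp_force: 23.1
```

Solid at home height (.146), so I'll back off and go to the other end.

Request:
servo_tool(motion=[0,0,-1,0,0,0,1,0,0,-1,0,0,0,1,0,0,-1,0,0,0,1,-1,0,0,0,0,0,1,-1,0,0,0,0,0,1])

```text
t: 19.25
eef_pos: [0.5021, -0.2963, 0.2012]
tool_rot: [-0.0, -0.135, 0.991, 0.0]
contact_force: [-0.2, 0.3, 0.2]
gripper_width: 0.002
grasp_force: 0.0
```

Request:
servo_tool(motion=[-1,0,0,0,0,0,1,-1,0,0,0,0,0,1,-1,0,0,0,0,0,1,-1,0,0.5,0,0,0,1,-0.2,0,1,0,0,0,1])

```text
t: 19.88
eef_pos: [0.5836, -0.2739, 0.1711]
tool_rot: [0.001, -0.136, 0.991, -0.0]
contact_force: [-0.4, 0.1, -0.8]
gripper_width: -0.001
grasp_force: 0.0
```

Request:
servo_tool(motion=[0,0,0.5,0,0,0,1,0,0,0.3,0,0,0,1,0,0,0,0,0,0,1])

```text
t: 20.25
eef_pos: [0.5807, -0.2753, 0.1555]
tool_rot: [-0.0, -0.135, 0.991, 0.0]
contact_force: [-0.5, 0.5, 0.5]
gripper_width: -0.002
grasp_force: 0.0
```

Request:
servo_tool(motion=[0,0,0.2,0,0,0,1,0,0,0.1,0,0,0,1,0,0,0,0,0,0,1])

```text
t: 20.62
eef_pos: [0.5815, -0.2748, 0.15]
tool_rot: [0.0, -0.135, 0.991, 0.0]
contact_force: [-0.2, 0.5, 0.5]
gripper_width: 0.001
grasp_force: 0.0
```

Request:
servo_tool(motion=[0,0,0.1,0,0,0,1,0,0,0.1,0,0,0,1,0,0,0,0,0,0,1])

```text
t: 21.0
eef_pos: [0.5816, -0.2747, 0.1458]
tool_rot: [-0.0, -0.135, 0.991, 0.0]
contact_force: [-0.2, 0.8, 1.8]
gripper_width: 0.003
grasp_force: 0.7
```

Request:
servo_tool(motion=[0,0,0.1,0,0,0,1,0,0,0,0,0,0,1])

```text
t: 21.25
eef_pos: [0.5816, -0.2748, 0.1457]
tool_rot: [0.0, -0.135, 0.991, 0.0]
contact_force: [-5.4, 3.3, 15.9]
gripper_width: 0.003
grasp_force: 8.2
```

Request:
servo_tool(motion=[0,0,0.1,0,0,0,1,0,0,0,0,0,0,1,0,0,-1,0,0,0,1,0,0,-1,0,0,0,1,0,0,-1,0,0,0,1])

```text
t: 21.88
eef_pos: [0.5816, -0.2749, 0.2031]
tool_rot: [0.0, -0.135, 0.991, -0.0]
contact_force: [0.4, 0.3, 0.5]
gripper_width: -0.001
grasp_force: 0.0
```

Request:
servo_tool(motion=[-1,0,-1,0,0,0,1,-1,0,-1,0,0,0,1,-1,0,-1,0,0,0,1,-1,0,-1,0,0,0,1,-1,0,-1,0,0,0,1])

```text
t: 22.5
eef_pos: [0.6784, -0.2478, 0.3033]
tool_rot: [0.0, -0.135, 0.991, -0.0]
contact_force: [-0.2, 0.7, 1.0]
gripper_width: -0.005
grasp_force: 0.0
```

Run:
```python
from h import *
from station import bot
k=bot.get_calibration("wrist");im=bot.read_camera("wrist");cv2.imwrite("pics/w6.png",im[:,:,::-1])
go(bot,[.5225,-.2919,.28],.2702+np.pi)
for z in (.073,.083): print(z,proj(k,rect([.5225,-.2919,z,.2702],.176,.108)).round(1).tolist())
s=bot.read_camera("scene");cv2.imwrite("pics/s6.png",s[:,:,::-1])
a=cv2.resize(s[230:350,265:405],(467,400),interpolation=2);b=cv2.resize(im[:,90:420],None,fx=1,fy=1)
c=np.zeros((400,467+b.shape[1],3),np.uint8);c[:,:467]=a;c[:b.shape[0],467:]=b
cv2.imwrite("pics/w6v.png",c[:,:,::-1]);print(c.shape)
```

```text
t 22.55 tcp [ 0.6819 -0.2464  0.3062] shift [ 8.29 -0.03  1.26] turn [-0.02  0.04  0.02] q [-0.02  0.59  0.44  1.44 -0.26  1.16  2.31] F [3.4 1.6 2.5] w -0.003 gf 0.0
0.073 [[316.7, 90.8], [189.9, 90.7], [177.0, -170.2], [330.3, -170.0]]
0.083 [[318.9, 90.8], [187.8, 90.6], [173.8, -181.2], [333.6, -181.0]]
(400, 797, 3)
```

View pics/w6v.png

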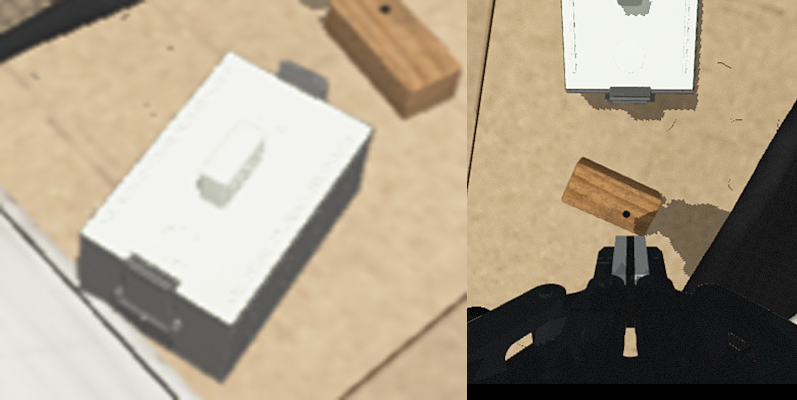

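The front hook, at scene crop (155,268), lies over the plate's edge, and the rear hook at wrist crop (630,92) seems to as well. I'll check the +x end's plate height numerically and in one last zoom.

Run:
```python
import cv2,numpy as np
im=cv2.imread("pics/w6.png");g=im.min(2)
for r in (20,40,60,75,85,88): 
    c=np.where(g[r,150:350]>150)[0]+150;print(r,c.min(),c.max())
from h import *
from station import bot
k=bot.get_calibration("wrist")
for z in (.073,.083):
    q=rect([.5225,-.2919,z,.2702],.176,.108);print(z,[ (proj(k,[q[1]*(1-f)+q[2]*f])[0].round(1).tolist(),proj(k,[q[0]*(1-f)+q[3]*f])[0].round(1).tolist()) for f in (.0,.1,.2,.3)])
a=cv2.resize(im[50:115,180:330],(800,347),interpolation=2)
s=cv2.imread("pics/s6.png")[238:275,320:385];s=cv2.resize(s,(430,245),interpolation=2)
c=np.zeros((600,800,3),np.uint8);c[:347]=a;c[350:595,:430]=s;cv2.imwrite("pics/z.png",c)
```

```text
20 186 319
40 186 317
60 187 316
75 188 316
85 189 315
88 189 315
0.073 [([190.4, 86.3], [317.2, 86.8]), ([189.4, 64.3], [318.4, 64.8]), ([188.3, 41.5], [319.7, 42.0]), ([187.2, 17.8], [321.0, 18.3])]
0.083 [([188.2, 86.2], [319.4, 86.7]), ([187.1, 63.4], [320.7, 63.9]), ([186.0, 39.7], [322.0, 40.2]), ([184.8, 15.2], [323.4, 15.7])]
```

View pics/z.png

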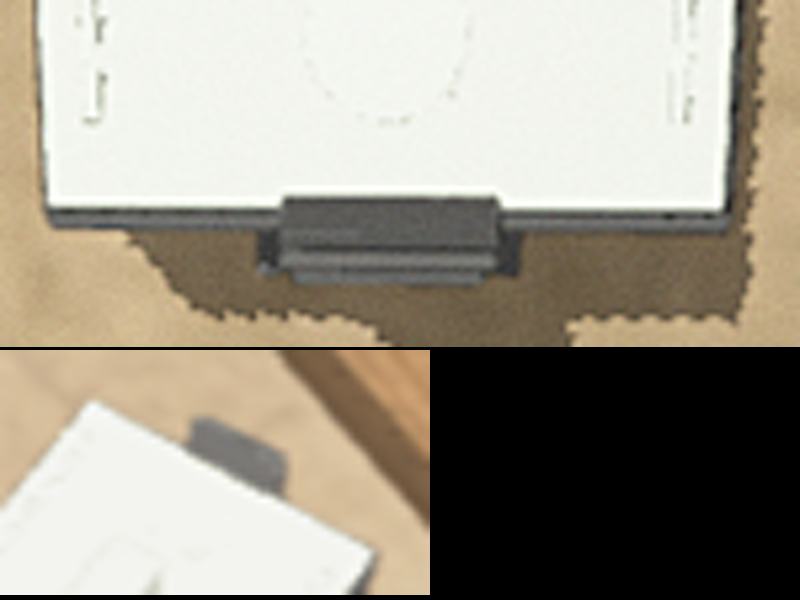

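The zoom shows the rear hook overlapping the plate's edge at (390,205). The plate is 127 px wide at row 86 against 126.8 predicted for home height, so this end is home and the front hook is over too. The gripper is clear, so I'm handing in.

```bash
python3 -c "
from station import bot
print(bot.hand_in())"
```

```text
the job is handed in; nothing more can be done
None
```

The lid is on the tub with both end clips snapped over it and the plate down at home height; the tape, block and tin were not touched, and I handed the job in at about 22.6 s. One press on the first end peaked at about 46 N on the wrist, through the fingertips: above the 40 N limit set for the arm and gripper body, well under the 120 N wrist limit.

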